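Clamp the pump gauge head with the ball knob

ROBOT

A 7-joint arm with a two-finger parallel gripper is mounted at the origin on the work surface. World frame = base frame: x ahead of the robot, y to its left, z up, the work surface at z = 0. Lengths are in m, angles in degrees, forces in N, time in s.
With the tool pointing down it reaches from about 0.425 to 0.925 m from the base axis. Payload 6.8 kg.
Tool frame: the origin (TCP) lies between the finger pads; the fingertips stand 17 mm ahead of it and the grasp point (between the pads) lies 2 mm behind it; z points along the fingers, y is the line along which they close (so a half turn about z gives the same grasp; the last joint's range is limited). The gripper opens to 85 mm and grips with 20 to 120 N. Pads are 22 mm wide; open, the fingers measure 114 mm over their backs; the gripper's body (76 mm by 85 mm) begins 54 mm behind the grasp point. The pads swing forward as they close: fully open they stand 13 mm farther back than shut.
Start: joints at [59.811, 27.33, 1.283, 89.118, -0.659, 63.558, -4.761], TCP at [0.275, -0.617, 0.248] pointing down, gripper open.
Joint ranges: [-169.35, 169.35], [-19.33, 120.38], [-80.79, 83.38], [13.8, 139.57], [-78.32, 258.32], [9.67, 109.79], [-169.56, 169.56]. Speed limits (degrees/s): [136.94, 136.94, 180, 180, 180, 180, 180].

INTERFACE

Orientations are given as a 3x3 rotation matrix whose columns are the frame's x, y, z axes.
In Python, from rig import env gives the robot as it stands.
- The arm moves only by the tool send_rows, never from a script. Its argument "motion" is text: rows parted by semicolons, each of 7 numbers parted by spaces: the shift along the tool's x, y, z in m, then the turn, a rotation vector about the tool's x, y, z in degrees, then the closure, from 0 (fully open) to 1 (shut). In form: x y z wx wy wz fingers; .... A call has 1 to 20 rows; each row is the pose to reach, as a shift and turn from the pose commanded when the call began, along the tool's axes at that moment; what a row does not reach only later rows make up. A row lasts 1/12 s, in which the tool goes at most 41.7 mm and 7.16 degrees, less where a joint would pass 70% of its speed; a pose out of reach is approached as far as the arm can. A call with a gripper value outside its range is refused whole. The fingers move at their own pace and stop on an object; "grip_force" is the grip in N (left out, the last holds). Time passes only in rows, so rows that repeat a pose let the fingers close. It gives the time, the measured TCP pose, the force, the opening and the grip force at its end, in the units of the state.
- env.state(): the state, without advancing time (a new reading comes with each control period).
- env.snapshot(name): name is "scene" or "top"; returns a dict with "image" (420x560x3 uint8, blue, green, red), "mtx" (3x3 intrinsics, pixels), "position" and "orientation" of the camera in the world. Camera axes: x right, y down, z forward; pixel columns grow to the right and rows downward; lengths in m; the calibration is good to about 2 mm. A picture is of the moment at which its call begins. There is no depth.
- env.hand_in(): hands the job in; it is judged then, once.
Trained networks look in a picture, given as the dict that the camera call returned (one of the last four; its "shot" number tells which), for a name from the list of things; names that differ only in an ending like _2 or _b are one class to them, and where a whole thing is asked for, a point or a joint stands for the part that bears it (a point fixed in the world has none). Each returns a list of dicts, best first, with "conf" (0 to 1); they miss things now and then, are a little off and sometimes report something else, mostly with a low value. They report only what shows in the picture. A call takes as long as a camera call.
- env.silhouettes(picture, label): "pixels" (420x560 bool, what is visible of it) and "bbox" ([centre column, centre row, width, height] in pixels, round what is visible of it).
The state is a dict: "time_s": time; "joint_pos": joint angles; "qd": joint speeds; "joint_efforts": joint torques, N m; "tcp_pos": TCP position; "eef_rot": TCP orientation; "force": force on the tool from outside, world axes, zero at the start; "moment": the same for the moment, N m; "grip_width": finger opening in m; "grasp_force": force on a finger pad.
Only numpy, scipy, OpenCV 4.12 (cv2) and the standard library are available. Lean on these libraries where they do the work, as an engineer would, in place of code of your own. Each camera call takes 0.05 s, during which the arm holds its last target. There are 200 camera calls.

TASK

Stand the aluminium pump gauge head upright on the bed of the small grey clamp, its 36 mm length between the sprung jaw and the end stop, and let go of it. Then turn the clamp's smooth ball knob clockwise, gripping it across its widest part, until the head is squeezed between jaw and stop with about 15 N (anything from 9 to 21 N is fine, more than 27 N would mar it), and let go of the knob. Leave the other things where they are.

Things in the scene. Friction and masses are not known exactly. Their poses are not given: they have to be found in the camera images.
- head_centre (a point): centre, 23 mm above the underside, of the loose aluminium gauge head (0.2 kg, upright on the crate): a foot 36 mm (its x) by 28 mm (its y), 27 mm high, and on it a round gauge case 44 mm across, from 27 to 46 mm height, white dial up. A 10 mm brass stub on the foot at +y, 10 mm above the underside. Grasp the round case, closing along its y. Turned by pi it fits the clamp as well.
- clamp: fixed grey clamp with a base plate 215 x 78 x 15 mm on the upturned blue crate (crate top at world z = 0.08). Origin: underside of the base; z up; x is the clamping direction, from jaw to end stop. At the -x end a housing (x -109 to -47 mm, top 45 mm above the origin) carries the ball knob; then come the jaw, the bed and the end stop.
- clamp_bed (a point): point on the clamp's flat bed, 15 mm above the clamp's origin, same axes. The head stands on the bed, centred on y = 0. The end stop is a steel block 50 mm wide, 16 mm thick, 22 mm high above the bed, centred on y = 0; it was fixed by hand with its face somewhere between x = +38 and +50 mm, not reported: see or feel it.
- jaw: jaw carriage, moved along the clamp's +x by the knob, 10 mm per rad. Origin: on its front face, underside; clamp x = -26 mm, z = 15.5 mm at knob = 0. On its front a sprung pad, 44 x 22 mm, face 14 mm ahead of this origin. Its spring gives 6 N per mm from zero and bottoms at 6.5 mm. It slides the head on the bed (a few N) until that meets the stop; 10 to 26 mm are spare at the start.
- knob_ball (a point): centre of the smooth black ball of the knob, 40 mm across, 95 mm above the clamp's origin at clamp x = -78 mm, y = 0, on a 14 mm neck; it turns about the vertical through this point. It is slippery (friction about 0.35 with any finger): pinch it across its equator, the pads reaching below the centre, with 40 to 60 N; gripped higher or more weakly it slips.
- knob (a joint): turn of the ball knob in rad, 0 = jaw open (starts 0 to 0.4), growing clockwise seen from above, to 3.6. It resists with a friction of 0.27 N m plus 0.010 N m per newton of squeeze, and stays where it is left (up to 27 N of squeeze). 15 N comes 0.25 rad after the head is firm against the stop; in all 1.2-2.9 rad, so regrasp as needed. At rest the felt twist can lie anywhere within the friction.
- saucer: white ceramic saucer, 116 mm across, 18 mm high; bystander, origin at the centre of its underside
- spanner: flat steel cone spanner, 170 mm long, lying; bystander, origin at the centre of its underside
- case: black plastic parts case with a spring clip latch, 130 x 85 x 38 mm; bystander, origin at the centre of its underside
- tin: low bare steel tin, 56 mm across, 45 mm high; bystander, origin at the centre of its underside
- locknut: steel ring nut, 34 mm across, 9 mm high; bystander, origin at the centre of its underside
- oil: white oil bottle, 40 mm across, 85 mm high, upright; bystander, origin at the centre of its underside
- tyre_lever: grey plastic tyre lever, 110 x 16 x 6 mm; bystander, origin at the centre of its underside

How it is judged (in metres and radians):
On the way, in this order (a step that is already met when the one before it is completed fails the run):
1. the head stands upright on the clamp's bed between jaw and stop, let go, not yet squeezed (x of head_centre in the frame of clamp between -0.002 and 0.04 m and y of head_centre in the frame of clamp between -0.014 and 0.014 m and z of head_centre in the frame of clamp between 0.034 and 0.042 m and angle between head_centre's own z axis and vertical below 0.12 rad and angle between the x axis of clamp and the x axis of head_centre, either way round below 0.3 rad and contact force between the fingers and head below 0.1 N and contact force between jaw and head below 6 N), for 0.2 s.
2. the fingers on the ball knob have brought the squeeze above 8 N (contact force between the fingers and knob above 3 N and contact force between jaw and head above 8 N), for 0.05 s.
At the end, for the whole second after the job is handed in: The head stands upright on the bed (within 7 degrees), within 14 mm of the clamp's centre line and square to the jaw (within 8 degrees), squeezed by the jaw with 8 to 22 N, and nothing touches it but the clamp (x of head_centre in the frame of clamp between -0.002 and 0.04 m and y of head_centre in the frame of clamp between -0.014 and 0.014 m and z of head_centre in the frame of clamp between 0.034 and 0.042 m and angle between head_centre's own z axis and vertical below 0.12 rad and angle between the x axis of clamp and the x axis of head_centre, either way round below 0.15 rad and contact force between jaw and head between 8 and 22 N).
It fails at once if the jaw squeezes the head with more than 28 N (contact force between jaw and head above 28 N).
It fails at once if the head is tipped over (angle between head_centre's own z axis and vertical above 0.6 rad).
It fails at once if a bystander is moved more than 30 mm (distance of any of saucer, spanner, case, tin, locknut, oil, tyre_lever from where it was at the start of the episode above 0.03 m).
It also fails if it takes over 72 s, if anything falls off the work surface, if the arm or the gripper's body presses on something with over 40 N, if the wrist force passes 120 N, or if a joint passes its speed limit or range.

## Working session

There is one attempt and no reset: what is moved stays moved. The work goes in short steps, Python scripts to look and compute and a tool call to move; the robot and the scene stay as the last step left them, time stands still between calls to the robot, and variables do not carry over. Pictures are saved under pics/ and viewed, at most 10 in all, crops included, and the job is handed in when it is done.

Besides the shell and the picture viewer there is one more tool, called as a command line: name --argument value ..., lists and objects as JSON in quotes. send_rows: Moves the arm, as the interface text tells. Its arguments: {"type":"object","properties":{"motion":{"type":"string"},"grip_force":{"type":"number"}},"required":["motion"]}

```bash
mkdir -p pics; ls
python3 - <<'E'
from rig import env
import cv2,numpy as np
s=env.state(); print({k:np.round(v,3).tolist() for k,v in s.items()})
for n in("scene","top"):
    p=env.snapshot(n); cv2.imwrite(f"pics/{n}0.png",p["image"])
    print(n,np.round(p["mtx"],1).tolist(),np.round(p["position"],4),np.round(p["orientation"],4).tolist())
    for l in("head_centre","clamp","knob_ball","jaw"):
        for d in env.silhouettes(p,l)[:2]: print(l,round(d["conf"],2),np.round(d["bbox"],1))
E
```

```text
pics
{'time_s': 0.0, 'joint_pos': [59.812, 27.377, 1.279, 89.178, -0.657, 63.558, -4.76], 'qd': [-0.029, 0.109, -0.011, 0.007, -0.013, -0.039, -0.036], 'joint_efforts': [-0.001, -59.646, 1.608, -28.12, 0.013, 0.009, -0.0], 'tcp_pos': [0.274, -0.616, 0.247], 'eef_rot': [[0.914, 0.407, -0.001], [0.407, -0.914, 0.002], [-0.0, -0.002, -1.0]], 'force': [0.24, -0.162, -0.367], 'moment': [-0.006, -0.006, -0.0], 'grasp_force': 0.0, 'grip_width': 0.085}
scene [[513.7, 0.0, 291.4], [0.0, 513.7, 206.3], [0.0, 0.0, 1.0]] [ 1.0445 -0.4314  1.0019] [[0.7111, 0.5604, -0.4246], [0.703, -0.5731, 0.4211], [-0.0073, -0.5979, -0.8015]]
head_centre 0.69 [243.3 281.4  22.   31.3]
clamp 0.96 [310.3 191.7  89.   86.2]
knob_ball 0.7 [288.9 157.7  21.1  23.4]
knob_ball 0.2 [411.5 171.4  46.3  22.2]
jaw 0.87 [304.1 188.5  24.   21.4]
top [[404.4, 0.0, 281.0], [0.0, 404.4, 210.1], [0.0, 0.0, 1.0]] [0.3904 0.0023 1.1745] [[0.0118, -0.98, 0.1987], [-0.9999, -0.0119, 0.0005], [0.0019, -0.1987, -0.9801]]
head_centre 0.49 [340.8 202.   17.9  15. ]
clamp 0.83 [247.4 226.   32.8  80. ]
clamp 0.58 [245.1 248.7  14.6  15.7]
knob_ball 0.77 [246.  246.9  19.   17.5]
jaw 0.77 [245.1 230.4  13.2   6.2]
```

Run:
```python
import cv2
a=cv2.imread("pics/scene0.png")[90:330,200:420]; b=cv2.imread("pics/top0.png")[150:310,210:410]
cv2.imwrite("pics/a.png",cv2.resize(a,None,fx=2.5,fy=2.5,interpolation=2)); cv2.imwrite("pics/b.png",cv2.resize(b,None,fx=3.6,fy=3.6,interpolation=2))
```

```text
(no output)
```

View pics/scene0.png

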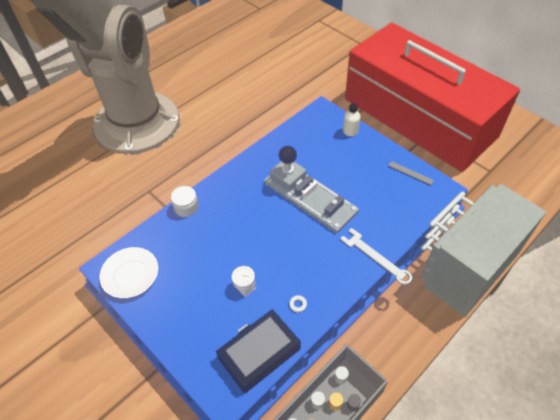

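View pics/a.png

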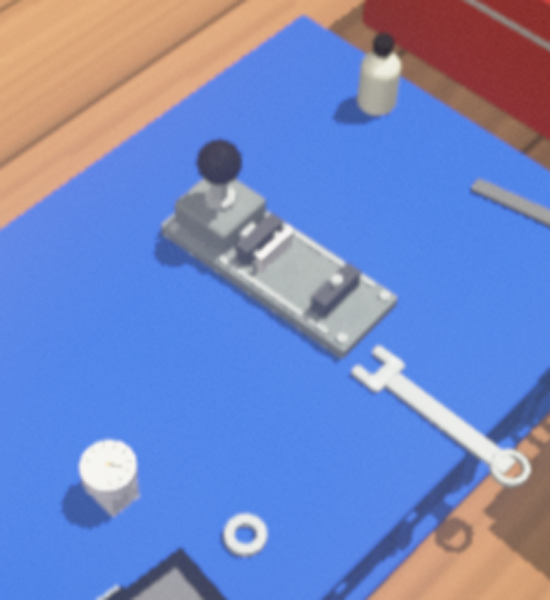

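View pics/b.png

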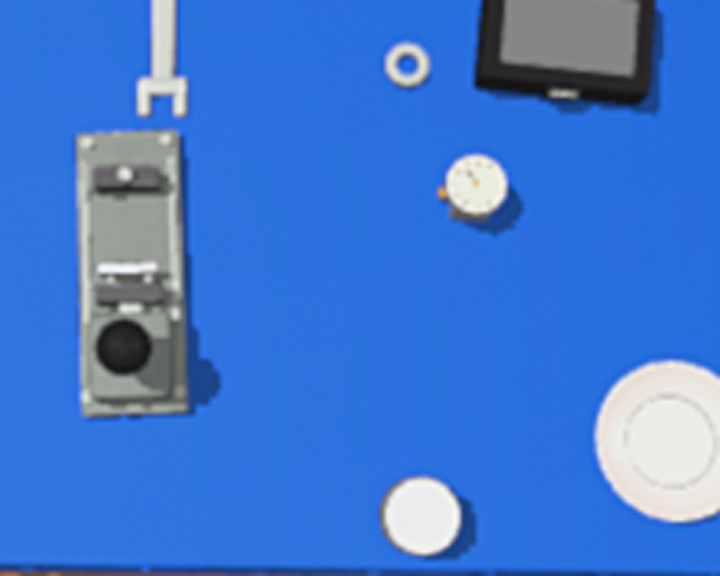

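The scene view shows the clamp at about (310,192) with its knob at (289,157), and the gauge head at (243,281). The top view shows the clamp's x axis roughly along image-up, with the stop at about (245,200). The brass stub points left, which is world +y. Next I fit the poses.

```bash
cat > h.py <<'E'
import numpy as np,cv2
from rig import env
from scipy.optimize import minimize
def proj(p,P):
    q=(np.atleast_2d(P)-np.array(p["position"]))@np.array(p["orientation"]); q=q@np.array(p["mtx"]).T
    return q[:,:2]/q[:,2:]
def back(p,uv,z):
    d=np.array(p["orientation"])@np.linalg.solve(np.array(p["mtx"]),[uv[0],uv[1],1]); o=np.array(p["position"])
    return o+d*(z-o[2])/d[2]
def box(x0,x1,y0,y1,z0,z1): return np.array([[x,y,z] for x in(x0,x1) for y in(y0,y1) for z in(z0,z1)])
def cyl(r,z0,z1): a=np.linspace(0,2*np.pi,32); return np.array([[r*np.cos(t),r*np.sin(t),z] for z in(z0,z1) for t in a])
def ball(c,r):
    v=np.random.default_rng(0).normal(size=(400,3)); return np.array(c)+r*v/np.linalg.norm(v,axis=1)[:,None]
CL=[box(-.1075,.1075,-.039,.039,0,.015),box(-.109,-.047,-.03,.03,.015,.045),ball((-.078,0,.095),.02),box(-.085,-.071,-.007,.007,.045,.08)]
HD=[box(-.018,.018,-.014,.014,0,.027),cyl(.022,.027,.046),box(-.004,.004,.014,.024,.006,.014)]
def world(P,q,z): c,s=np.cos(q[2]),np.sin(q[2]); return P@np.array([[c,-s,0],[s,c,0],[0,0,1]]).T+[q[0],q[1],z]
def render(p,parts,q,z,S=4):
    m=np.zeros((420*S,560*S),np.uint8)
    for P in parts:
        uv=(proj(p,world(P,q,z))+.5)*S-.5
        cv2.fillConvexPoly(m,cv2.convexHull(np.round(uv).astype(np.int32)),1)
    return cv2.resize(m.astype(np.float32),(560,420),interpolation=cv2.INTER_AREA)
def fit(pics,masks,parts,q0,z=.08):
    def f(v):
        q=np.array(q0)+np.array(v)*[.01,.01,.1]
        return sum(np.abs(render(p,parts,q,z)-cv2.GaussianBlur(m.astype(np.float32),(0,0),.5)).sum() for p,m in zip(pics,masks))
    r=minimize(f,[0,0,0],method="Nelder-Mead",options=dict(initial_simplex=[[0,0,0],[1,0,0],[0,1,0],[0,0,1.]],xatol=.01,fatol=.05))
    return np.array(q0)+r.x*[.01,.01,.1],r.fun
E
python3 - <<'E'
from h import *
P=[env.snapshot(n) for n in("scene","top")]
for l,parts,c in(("clamp",CL,(247,226)),("head_centre",HD,(341,202))):
    M=[env.silhouettes(p,l)[0]["pixels"] for p in P]
    q0=[*back(P[1],c,.1)[:2],0]
    for k in((0,1),(0,),(1,)):
        print(l,k,*[np.round(a,4) for a in fit([P[i] for i in k],[M[i] for i in k],parts,q0)],[int(m.sum()) for m in M])
for p,l in((P[0],"s"),(P[1],"t")):
    b=env.silhouettes(p,"knob_ball")[0]["bbox"]; print("ball",b,back(p,b[:2],.175))
    hs=cv2.cvtColor(p["image"],cv2.COLOR_BGR2HSV); hd=env.silhouettes(p,"head_centre")[0]["bbox"]
    x,y=int(hd[0]),int(hd[1]); w=hs[y-22:y+22,x-22:x+22]; m=(w[...,0]>8)&(w[...,0]<28)&(w[...,1]>90)
    vv=np.argwhere(m); print("brass",vv[:,::-1]+[x-22,y-22])
t=P[1]
for n,uv in dict(bl=(83,414),br=(188,412),tl=(78,133),tr=(178,131)).items(): print(n,back(t,np.array(uv)/3.6+[210-.36,150-.36],.095))
for n,uv,z in(("stop face top",(125,191),.117),("pad front top",(127,263),.1175)): print(n,back(t,np.array(uv)/3.6+[210-.36,150-.36],z))
E
```

```text
clamp (0, 1) [0.5673 0.099  0.0463] 4385.8726 [673, 2165]
clamp (0,) [-0.4166  0.8336 -1.7   ] 673.0 [673, 2165]
clamp (1,) [0.5664 0.0985 0.0463] 231.7936 [673, 2165]
head_centre (0, 1) [ 0.631  -0.1561 -0.0015] 683.2258 [509, 377]
head_centre (0,) [ 0.6311 -0.156  -0.0069] 43.9099 [509, 377]
head_centre (1,) [ 0.5994 -0.1364  0.2296] 633.125 [509, 377]
ball [288.6, 156.5, 23.4, 22.8] [0.50745695 0.09445028 0.175     ]
brass []
ball [243.9, 246.1, 22.1, 17.9] [0.5008981  0.09343601 0.175     ]
brass [[305 311]
 [306 311]
 [307 311]
 [308 311]
 [309 311]
 [310 311]
 [311 311]
 [312 311]
 [313 311]
 [314 311]
 [315 311]
 [316 311]
 [317 311]
 [318 311]
 [319 311]
 [320 311]
 [321 311]
 [322 311]
 [323 311]
 [324 311]
 [325 311]
 [326 311]
 [327 311]
 [328 311]
 [329 311]
 [330 311]
 [331 311]
 [332 311]
 [333 311]
 [334 311]
 [335 311]
 [336 311]
 [337 311]
 [338 311]
 [339 311]
 [340 311]
 [341 311]
 [342 311]
 [343 311]
 [344 311]
 [345 311]
 [346 311]
 [347 311]
 [348 311]
 [305 312]
 [306 312]
 [307 312]
 [308 312]
 [309 312]
 [310 312]
 [311 312]
 [312 312]
 [313 312]
 [314 312]

[... 892 characters left out ...]
[308 314]
 [309 314]
 [310 314]
 [311 314]
 [312 314]
 [313 314]
 [314 314]
 [315 314]
 [316 314]
 [317 314]
 [318 314]
 [319 314]
 [320 314]
 [321 314]
 [322 314]
 [323 314]
 [324 314]
 [325 314]
 [326 314]
 [327 314]
 [328 314]
 [329 314]
 [330 314]
 [331 314]
 [332 314]
 [333 314]
 [334 314]
 [335 314]
 [336 314]
 [337 314]
 [338 314]
 [339 314]
 [340 314]
 [341 314]
 [342 314]
 [343 314]
 [344 314]
 [345 314]
 [346 314]
 [347 314]
 [348 314]]
bl [0.46014571 0.12894799 0.095     ]
br [0.46253039 0.05168058 0.095     ]
tl [0.67364366 0.14035695 0.095     ]
tr [0.67616603 0.06386332 0.095     ]
stop face top [0.62377529 0.10098342 0.117     ]
pad front top [0.56942441 0.09784934 0.1175    ]
```

Run:
```python
from h import *
P=[env.snapshot(n) for n in("scene","top")]
def get(p,l,c,amin):
    for k in range(4):
        for d in env.silhouettes(p,l):
            if np.hypot(*(np.array(d["bbox"][:2])-c))<10 and d["pixels"].sum()>amin: return d["pixels"]
    print("miss",l)
MC=[get(P[0],"clamp",(310,192),2000),get(P[1],"clamp",(247,226),1500)]
MH=[get(P[0],"head_centre",(243,281),250),get(P[1],"head_centre",(341,202),120)]
for b in(-.121,-.119,-.117,-.115,-.112):
    C=[box(b,b+.215,-.039,.039,0,.015)]+CL[1:]
    print(b,[np.round(a,4) for k in((0,1),(0,),(1,)) for a in fit([P[i] for i in k],[MC[i] for i in k],C,[.578,.097,.055])])
print([np.round(a,4) for y0 in(0,.3,-.3) for k in((0,1),(0,),(1,)) for a in fit([P[i] for i in k],[MH[i] for i in k],HD,[.631,-.156,y0])])
for p,c in((P[0],(289,157)),(P[1],(245,247))):
    m=get(p,"knob_ball",c,200)
    if m is None: continue
    (u,v),r=cv2.minEnclosingCircle(np.argwhere(m)[:,::-1].astype(np.float32)); print("ball",u,v,r,back(p,(u,v),.175),m.sum())
t=P[1]["image"]; print("BGR stub",t[198:208,327:337,2].tolist())
np.savez("m.npz",*MC,*MH)
o=[cv2.resize(p["image"][c[1]-40:c[1]+40,c[0]-50:c[0]+50],None,fx=7,fy=7,interpolation=2) for p,c in((P[0],(310,195)),(P[1],(250,215)))]
cv2.imwrite("pics/c1.png",o[0]);cv2.imwrite("pics/c2.png",o[1])
o=cv2.hconcat([cv2.resize(p["image"][c[1]-25:c[1]+25,c[0]-25:c[0]+25],(390,390),interpolation=2) for p,c in((P[0],(243,281)),(P[1],(341,202)))])
cv2.imwrite("pics/c3.png",o)
```

```text
-0.121 [array([0.5814, 0.1   , 0.0579]), np.float64(583.0385), array([0.5812, 0.1008, 0.0557]), np.float64(345.3748), array([0.5807, 0.0993, 0.0577]), np.float64(209.9454)]
-0.119 [array([0.5796, 0.1002, 0.056 ]), np.float64(582.2477), array([0.5798, 0.1006, 0.0522]), np.float64(335.9111), array([0.5794, 0.0997, 0.0609]), np.float64(215.3727)]
-0.117 [array([0.5785, 0.1001, 0.0493]), np.float64(600.8575), array([0.5788, 0.1006, 0.048 ]), np.float64(343.8463), array([0.5767, 0.0991, 0.0577]), np.float64(209.9454)]
-0.115 [array([0.577 , 0.1   , 0.0552]), np.float64(640.3463), array([0.5781, 0.1007, 0.0481]), np.float64(370.0403), array([0.5748, 0.0991, 0.058 ]), np.float64(209.9454)]
-0.112 [array([0.574 , 0.0999, 0.0558]), np.float64(701.5676), array([0.5761, 0.101 , 0.0481]), np.float64(425.2493), array([0.5719, 0.0985, 0.0611]), np.float64(212.6072)]
[array([ 0.6297, -0.1558,  0.004 ]), np.float64(74.8409), array([ 0.6303, -0.1551,  0.0225]), np.float64(35.6901), array([ 0.6289, -0.1575, -0.0009]), np.float64(19.1169), array([ 0.6299, -0.1555, -0.0289]), np.float64(72.8496), array(
[... 220 characters left out ...]
, array([ 0.629 , -0.158 , -0.2122]), np.float64(18.2488)]
ball 287.5 157.875 12.135404586791992 [0.50857398 0.08995853 0.175     ] 304
ball 243.6666717529297 246.4166717529297 8.090304374694824 [0.50010544 0.0939901  0.175     ] 201
BGR stub [[41, 41, 41, 41, 41, 33, 67, 186, 240, 231], [41, 41, 42, 41, 39, 32, 82, 211, 243, 238], [41, 41, 42, 38, 37, 36, 90, 213, 236, 233], [41, 42, 39, 38, 54, 81, 111, 212, 233, 231], [41, 42, 37, 42, 98, 170, 168, 214, 240, 237], [42, 41, 39, 45, 123, 218, 204, 200, 235, 228], [41, 42, 40, 43, 105, 179, 172, 157, 220, 225], [43, 40, 40, 39, 63, 92, 88, 100, 182, 234], [42, 42, 42, 39, 38, 35, 37, 80, 132, 198], [42, 42, 40, 41, 39, 36, 36, 69, 103, 135]]
```

View pics/c1.png

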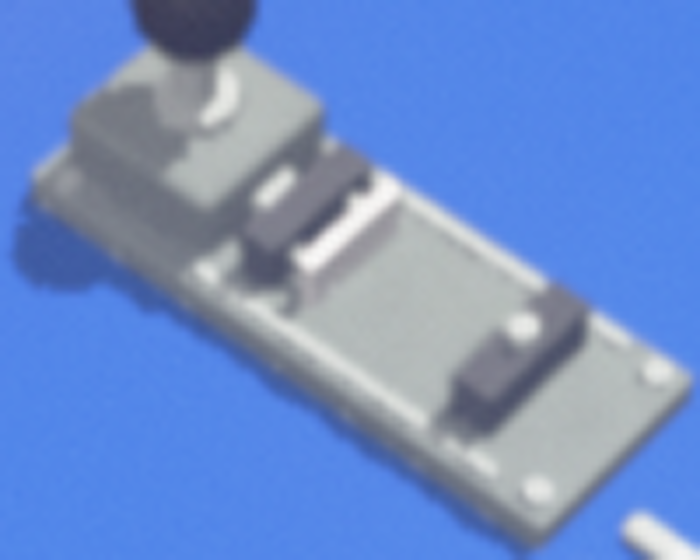

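View pics/c3.png

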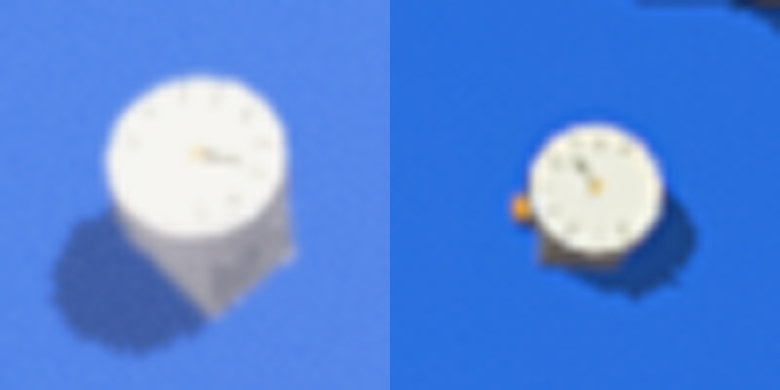

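Run:
```python
from h import *
s=env.snapshot("scene");t=env.snapshot("top")
S=lambda x,y,z: back(s,((x+.5)/7-.5+260,(y+.5)/7-.5+155),z)
T=lambda x,y,z: back(t,((x+.5)/3.6-.5+210,(y+.5)/3.6-.5+150),z)
for n,a in dict(stopfaceS=S(502,333,.117),stopL=S(550,288,.117),stopR=S(455,378,.117),padL=S(398,195,.1175),padR=S(305,272,.1175),stopT=T(125,191,.117),padT=T(127,264,.1175),baseR=S(540,540,.095),baseL=S(692,380,.095),housFT=T(122,318,.125),ball_S=back(s,(288.2,157.3),.175),ballT=back(t,(243.9,246.2),.175)).items(): print(n,np.round(a,4))
f=lambda x,y:back(s,((x+.5)/7.8-.5+218,(y+.5)/7.8-.5+256),.08)
a,b=f(213,320),f(297,255); print("foot",a,b,np.degrees(np.arctan2(*(b-a)[[1,0]])),np.linalg.norm(b-a))
st=back(t,(332.3,203.0),.09); print("stub",st, "yaw", np.degrees(np.arctan2(-(st[0]-.6297),st[1]+.1565)), np.hypot(st[0]-.6297,st[1]+.1565))
```

```text
stopfaceS [0.6294 0.1017 0.117 ]
stopL [0.6283 0.1253 0.117 ]
stopR [0.6307 0.0788 0.117 ]
padL [0.5691 0.1193 0.1175]
padR [0.5696 0.0762 0.1175]
stopT [0.6238 0.101  0.117 ]
padT [0.5687 0.0978 0.1175]
baseR [0.6801 0.0644 0.095 ]
baseL [0.674  0.1428 0.095 ]
housFT [0.5277 0.0996 0.125 ]
ball_S [0.5085 0.0922 0.175 ]
ballT [0.5006 0.0934 0.175 ]
foot [ 0.64703773 -0.17020432  0.08      ] [ 0.64878777 -0.14270251  0.08      ] 86.35897948194247 0.027557435594232394
stub [ 0.63182861 -0.13800827  0.09      ] yaw -6.566484355281278 0.018613843004462415
```

```bash
cat >> h.py <<'E'
from scipy.spatial.transform import Rotation as Ro
def plan(x,y,z,yaw):
    s=env.state(); R=np.array(s["eef_rot"]); a=np.radians(yaw)
    X=np.array([np.cos(a),np.sin(a),0]); D=np.array([0,0,-1.]); G=np.c_[X,np.cross(D,X),D]
    print("shift",np.round(R.T@(np.array([x,y,z])-s["tcp_pos"]),4),"turn",np.round(np.degrees(Ro.from_matrix(R.T@G).as_rotvec()),2),"j",np.round(s["joint_pos"],0),"t",s["time_s"])
E
python3 -c "
from h import *
plan(.6297,-.156,.20,-4.5)"
```

```text
shift [ 0.5118 -0.2764  0.0483] turn [ 0.   -0.   28.49] j [60. 27.  1. 89. -1. 64. -5.] t 1.5
```

send_rows --motion "0.5118 -0.2764 0.02 0 0 28.5 0;0.5118 -0.2764 0.02 0 0 28.5 0;0.5118 -0.2764 0.02 0 0 28.5 0;0.5118 -0.2764 0.02 0 0 28.5 0;0.5118 -0.2764 0.02 0 0 28.5 0;0.5118 -0.2764 0.02 0 0 28.5 0;0.5118 -0.2764 0.02 0 0 28.5 0;0.5118 -0.2764 0.02 0 0 28.5 0;0.5118 -0.2764 0.02 0 0 28.5 0;0.5118 -0.2764 0.02 0 0 28.5 0;0.5118 -0.2764 0.048 0 0 28.5 0;0.5118 -0.2764 0.048 0 0 28.5 0;0.5118 -0.2764 0.048 0 0 28.5 0;0.5118 -0.2764 0.048 0 0 28.5 0;0.5118 -0.2764 0.048 0 0 28.5 0;0.5118 -0.2764 0.048 0 0 28.5 0;0.5118 -0.2764 0.048 0 0 28.5 0;0.5118 -0.2764 0.048 0 0 28.5 0;0.5118 -0.2764 0.048 0 0 28.5 0;0.5118 -0.2764 0.048 0 0 28.5 0" --grip_force 25

```text
time_s: 3.17
tcp_pos: [0.6291, -0.1579, 0.2008]
eef_rot: [[0.997, -0.081, 0.0], [-0.081, -0.997, -0.001], [0.001, 0.001, -1.0]]
force: [-0.5, -0.5, -0.1]
grip_width: 0.0857
grasp_force: 0.0
```

```bash
python3 -c "
from h import *
plan(.6297,-.156,.111,-4.5)"
```

```text
shift [ 0.0004 -0.002   0.0898] turn [ 0.04 -0.03 -0.15] j [ 11.  27.  -3.  95.   2.  57. -87.] t 3.1667
```

send_rows --motion "0.0004 -0.002 0.03 0 0 0 0;0.0004 -0.002 0.06 0 0 0 0;0.0004 -0.002 0.08 0 0 0 0;0.0004 -0.002 0.09 0 0 0 0;0.0004 -0.002 0.09 0 0 0 0;0.0004 -0.002 0.09 0 0 0 0.5;0.0004 -0.002 0.09 0 0 0 0.7;0.0004 -0.002 0.09 0 0 0 0.7;0.0004 -0.002 0.09 0 0 0 0.7;0.0004 -0.002 0.09 0 0 0 0.7;0.0004 -0.002 0.09 0 0 0 0.7;0.0004 -0.002 0.09 0 0 0 0.7;0.0004 -0.002 0.09 0 0 0 0.7;0.0004 -0.002 0.09 0 0 0 0.7" --grip_force 30

```text
time_s: 4.33
tcp_pos: [0.6314, -0.155, 0.1123]
eef_rot: [[0.997, -0.079, 0.003], [-0.079, -0.997, -0.001], [0.003, 0.001, -1.0]]
force: [-0.5, -1.0, 7.0]
grip_width: 0.0432
grasp_force: 30.1
```

send_rows --motion "0 0 -0.02 0 0 0 0.7;0 0 -0.05 0 0 0 0.7;0 0 -0.08 0 0 0 0.7;0 0 -0.08 0 0 0 0.7;0 0 -0.08 0 0 0 0.7;0 0 -0.08 0 0 0 0.7"

```text
time_s: 4.83
tcp_pos: [0.6295, -0.1538, 0.1895]
eef_rot: [[0.997, -0.078, -0.001], [-0.078, -0.997, 0.0], [-0.001, -0.0, -1.0]]
force: [-1.0, 0.3, -3.8]
grip_width: 0.0434
grasp_force: 31.7
```

```bash
python3 -c "
from h import *
plan(.599,.0995,.19,3)
print(env.state()['force'])
p=env.snapshot('scene');cv2.imwrite('pics/d.png',cv2.resize(p['image'][130:330,150:390],None,fx=3,fy=3,interpolation=2))"
```

```text
shift [-0.0502 -0.2501 -0.0003] turn [-0.02  0.08 -7.5 ] j [ 10.  28.  -3.  96.   2.  56. -88.] t 4.8333
[-1.00325635  0.27899678 -3.75509074]
```

View pics/d.png

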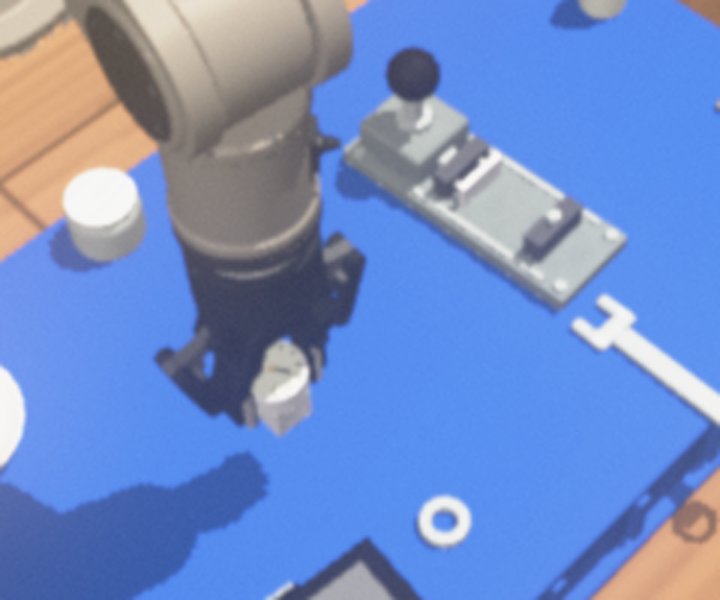

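The head is held upright at crop position (281,385). Next I carry it over the bed.

send_rows --motion "-0.005 -0.03 0 0 0 -1 0.7;-0.01 -0.06 0 0 0 -3 0.7;-0.02 -0.1 0 0 0 -5 0.7;-0.03 -0.14 0 0 0 -7.5 0.7;-0.04 -0.18 0 0 0 -7.5 0.7;-0.045 -0.215 0 0 0 -7.5 0.7;-0.05 -0.24 0 0 0 -7.5 0.7;-0.0502 -0.2501 0 0 0 -7.5 0.7;-0.0502 -0.2501 0 0 0 -7.5 0.7;-0.0502 -0.2501 0 0 0 -7.5 0.7;-0.0502 -0.2501 0 0 0 -7.5 0.7;-0.0502 -0.2501 0 0 0 -7.5 0.7"

```text
time_s: 5.88
tcp_pos: [0.5999, 0.0965, 0.1898]
eef_rot: [[0.999, 0.049, -0.001], [0.049, -0.999, -0.001], [-0.001, 0.001, -1.0]]
force: [0.0, 0.3, -2.5]
grip_width: 0.0434
grasp_force: 31.7
```

```bash
python3 -c "
from h import *
plan(.599,.0995,.128,3)
print(env.state()['force'])
for n in('scene','top'):
  p=env.snapshot(n)
  for l in('head_centre','jaw'):
    for d in env.silhouettes(p,l)[:2]: print(n,l,d['conf'],d['bbox'],back(p,d['bbox'][:2],.18))
"
```

```text
shift [-0.0007 -0.0031  0.0618] turn [ 0.08  0.05 -0.2 ] j [  -9.   25.   -8.  101.    4.   54. -106.] t 5.8833
[ 0.01512362  0.29941557 -2.47304955]
scene head_centre 0.75 [326.4, 178.9, 10.5, 29.1] [0.61107904 0.10175045 0.18      ]
scene jaw 0.57 [301.1, 188.6, 24.1, 19.3] [0.5914232  0.04646418 0.18      ]
```

send_rows --motion "-0.0007 -0.0025 0.02 0 0 0 0.7;-0.0007 -0.0025 0.035 0 0 0 0.7;-0.0007 -0.0025 0.045 0 0 0 0.7;-0.0007 -0.0025 0.052 0 0 0 0.7;-0.0007 -0.0025 0.056 0 0 0 0.7;-0.0007 -0.0025 0.058 0 0 0 0.7;-0.0007 -0.0025 0.058 0 0 0 0.7;-0.0007 -0.0025 0.058 0 0 0 0.7"

```text
time_s: 6.85
tcp_pos: [0.5995, 0.1017, 0.1329]
eef_rot: [[0.999, 0.052, 0.001], [0.052, -0.999, 0.0], [0.001, -0.0, -1.0]]
force: [0.0, -0.1, -2.0]
grip_width: 0.0432
grasp_force: 31.7
```

```bash
python3 -c "
from h import *
plan(.599,.0995,.127,3)
print(env.state()['force'],env.state()['moment'])
p=env.snapshot('scene');cv2.imwrite('pics/e.png',cv2.resize(p['image'][130:250,240:380],None,fx=5,fy=5,interpolation=2))"
```

```text
shift [-0.0006  0.0022  0.0059] turn [-0.01 -0.06 -0.01] j [  -9.   29.   -8.  104.    5.   48. -107.] t 6.85
[ 0.01752701 -0.10946297 -1.98947722] [-0.02859793  0.05978621  0.01613999]
```

View pics/e.png

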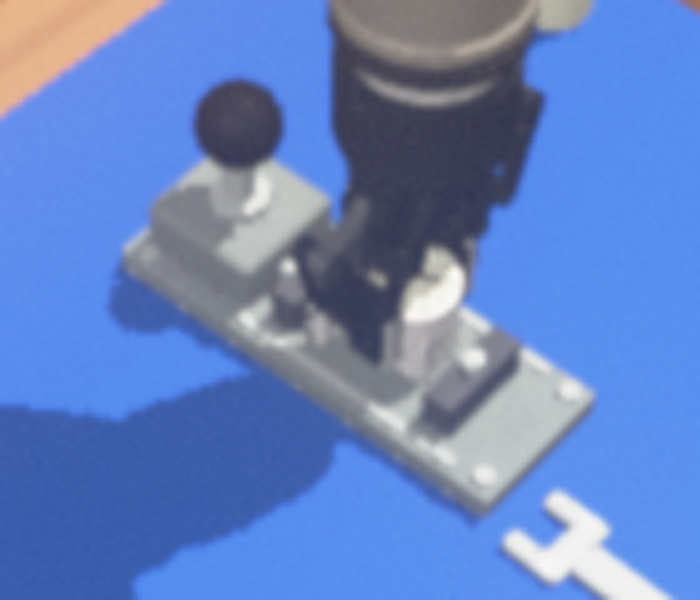

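The head sits at about (415,330), between the jaw and the stop (front of the stop at about (440,390)), with a gap to the stop. Next I lower it gently.

send_rows --motion "-0.0006 0.001 0.002 0 0 0 0.7;-0.0006 0.0015 0.004 0 0 0 0.7;-0.0006 0.0015 0.0055 0 0 0 0.7;-0.0006 0.0015 0.006 0 0 0 0.7;-0.0006 0.0015 0.006 0 0 0 0.7"

```text
time_s: 7.32
tcp_pos: [0.5986, 0.0998, 0.1273]
eef_rot: [[0.999, 0.052, 0.0], [0.052, -0.999, -0.0], [0.0, 0.0, -1.0]]
force: [-2.5, -1.0, 6.8]
grip_width: 0.0429
grasp_force: 32.4
```

send_rows --motion "0 0 -0.0005 0 0 0 0.3;0 0 -0.0005 0 0 0 0;0 0 -0.0005 0 0 0 0;0 0 -0.0005 0 0 0 0;0 0 -0.0005 0 0 0 0;0 0 -0.0005 0 0 0 0;0 0 -0.02 0 0 0 0;0 0 -0.05 0 0 0 0;0 0 -0.08 0 0 0 0;0 0 -0.11 0 0 0 0;0 0 -0.11 0 0 0 0;0 0 -0.11 0 0 0 0;0 0 -0.11 0 0 0 0"

```text
time_s: 8.4
tcp_pos: [0.5981, 0.1, 0.2358]
eef_rot: [[0.999, 0.052, -0.001], [0.052, -0.999, -0.0], [-0.001, 0.0, -1.0]]
force: [0.1, -0.7, -0.3]
grip_width: 0.0857
grasp_force: 0.0
```

```bash
python3 -c "
from h import *
plan(.503,.0935,.235,3)
print(env.state()['force'],env.state()['moment'])
for n in('scene','top'):
  p=env.snapshot(n)
  for l in('head_centre','knob_ball'):
    for d in env.silhouettes(p,l)[:2]: print(n,l,round(d['conf'],2),np.round(d['bbox'],1),back(p,d['bbox'][:2],.175 if l[0]=='k' else .118))
  if n=='scene': cv2.imwrite('pics/f.png',cv2.resize(p['image'][130:250,240:380],None,fx=5,fy=5,interpolation=2))"
```

```text
shift [-0.0953  0.0015  0.0009] turn [ 0.01  0.03 -0.01] j [  -9.   22.   -9.   99.    4.   59. -106.] t 8.4
[ 0.12092478 -0.68081755 -0.31869548] [ 0.01541561 -0.00054479 -0.0484305 ]
scene head_centre 0.65 [321.8 193.8  21.1  32.5] [0.5997123  0.10365845 0.118     ]
scene knob_ball 0.85 [288.9 158.3  17.6  26. ] [0.51160757 0.0911978  0.175     ]
top knob_ball 0.3 [324.8 167.9   8.7  13.3] [ 0.70531169 -0.10892829  0.175     ]
```

View pics/f.png

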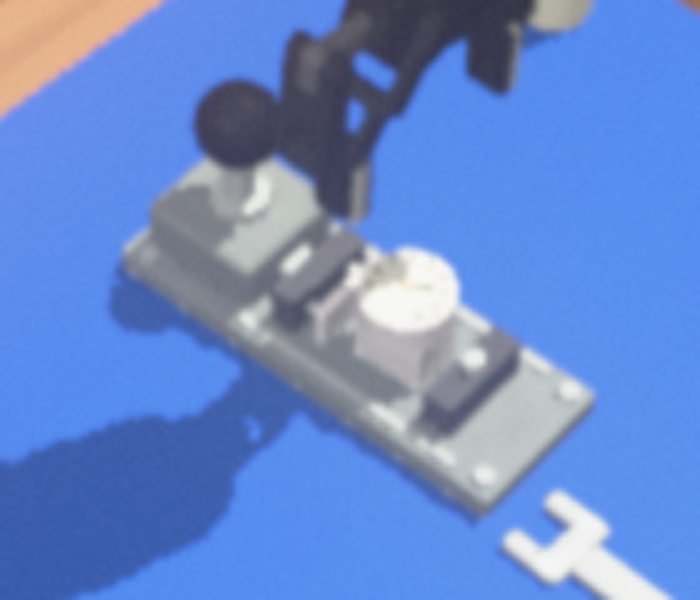

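send_rows --motion "-0.02 0 0 0 0 -7 0;-0.05 0 0 0 0 -14 0;-0.09 0 0 0 0 -21 0;-0.096 0 0 0 0 -28 0;-0.096 0 0 0 0 -35 0;-0.096 0 0 0 0 -42 0;-0.096 0 0 0 0 -49 0;-0.096 0 0 0 0 -56 0;-0.096 0 0 0 0 -63 0;-0.096 0 0 0 0 -70 0;-0.096 0 0 0 0 -77 0;-0.096 0 0 0 0 -84 0;-0.096 0 0 0 0 -91 0;-0.096 0 0 0 0 -98 0;-0.096 0 0 0 0 -105 0;-0.096 0 0 0 0 -110 0;-0.096 0 0 0 0 -110 0;-0.096 0 0 0 0 -110 0" --grip_force 60

```text
time_s: 10.2
tcp_pos: [0.5025, 0.095, 0.236]
eef_rot: [[-0.388, 0.922, -0.0], [0.922, 0.388, 0.0], [0.0, -0.0, -1.0]]
force: [0.1, 0.2, -0.0]
grip_width: 0.0854
grasp_force: 0.0
```

send_rows --motion "0 0 0 0 0 -7 0;0 0 0 0 0 -14 0;0 0 0 0 0 -21 0;0 0 0 0 0 -28 0;0 0 0 0 0 -35 0;0 0 0 0 0 -42 0;0 0 0 0 0 -49 0;0 0 0 0 0 -56 0;0 0 0 0 0 -63 0;0 0 0 0 0 -70 0;0 0 0 0 0 -77 0;0 0 0 0 0 -84 0;0 0 0 0 0 -91 0;0 0 0 0 0 -98 0;0 0 0 0 0 -105 0;0 0 0 0 0 -110 0;0 0 0 0 0 -110 0;0 0 0 0 0 -110 0"

```text
time_s: 11.7
tcp_pos: [0.5026, 0.095, 0.2362]
eef_rot: [[-0.735, -0.678, -0.0], [-0.678, 0.735, 0.0], [0.0, 0.0, -1.0]]
force: [-0.1, -1.1, -0.4]
grip_width: 0.0851
grasp_force: 0.0
```

```bash
python3 -c "
from h import *
s=env.snapshot('scene');t=env.snapshot('top')
print(back(s,(287.3,154.6),.175),back(t,(244.2,246.),.175))
g=cv2.cvtColor(s['image'],cv2.COLOR_BGR2GRAY)[140:175,270:306]; print(g[::2,::2])
plan(.503,.0935,.235,223)"
```

```text
[0.50152144 0.09641218 0.175     ] [0.5011552  0.09270058 0.175     ]
[[138 136 135 135 134  91  70  71  73  72  71  89 132 135 134 134 135 135]
 [135 136 135 136 128  81  73  76  76  77  72  88 131 136 134 133 134 135]
 [136 136 133 136 133  85  74  74  72  75  73  90 131 134 135 135 135 135]
 [137 138 136 138 136 122 110  71  70  68  94 114 133 134 134 135 135 135]
 [135 137 135 134 134 127 131  78  72  73 109 122 107 136 136 134 135 134]
 [136 136 136 135 131  88 126  81  69  72 103 121  81 123 135 135 134 134]
 [136 136 136 136 121  73 118  83  69  71 102 115  70 103 135 134 134 135]
 [135 135 135 136 108  68  78  85  86  81  84  78  71  96 135 135 135 135]
 [135 136 137 135 115  67  67  71  76  72  71  68  68  97 135 135 135 136]
 [138 136 135 134 127  74  66  68  68  68  67  69  71 116 134 136 137 135]
 [137 135 136 136 135 111  74  67  66  67  66  67  94 132 135 136 136 137]
 [136 135 135 136 141 170 145  83  71  69  78 127 166 149 138 136 136 137]
 [135 135 136 144 179 190 188 156 130 126 137 199 193 188 165 141 136 136]
 [135 136 145 174 176 176 175 157 150 145 159 230 201 195 192 180 151 139]
 [136 145 136 137 128 126 156 159 153 146 171 233 196 194 194 195 188 165]
 [135 132 127 125 128 126 148 161 159 167 225 225 190 194 194 194 190 178]
 [129 131 130 126 127 127 136 156 160 178 204 169 193 197 194 191 179 137]
 [126 123 130 133 127 129 128 130 138 158 167 187 194 196 192 174 134 115]]
shift [ 0.0008 -0.0014  0.0012] turn [ 0.   -0.01 -0.21] j [ 21.  19. -47. 110.  16.  58. 101.] t 11.8
```

send_rows --motion "0.0013 0.0005 0.03 0 0 0 0;0.0013 0.0005 0.055 0 0 0 0;0.0013 0.0005 0.069 0 0 0 0;0.0013 0.0005 0.069 0 0 0 0;0.0013 0.0005 0.069 0 0 0 0;0.0013 0.0005 0.069 0 0 0 0.6;0.0013 0.0005 0.069 0 0 0 1;0.0013 0.0005 0.069 0 0 0 1;0.0013 0.0005 0.069 0 0 0 1;0.0013 0.0005 0.069 0 0 0 1;0.0013 0.0005 0.069 0 0 0 1;0.0013 0.0005 0.069 0 0 0 1;0.0013 0.0005 0.069 0 0 0 1" --grip_force 55

```text
time_s: 12.88
tcp_pos: [0.5014, 0.0953, 0.1685]
eef_rot: [[-0.731, -0.682, 0.001], [-0.682, 0.731, 0.0], [-0.001, -0.0, -1.0]]
force: [-2.9, 0.7, 8.3]
grip_width: 0.0378
grasp_force: 54.1
```

```bash
python3 -c "
from h import *
s=env.state();print(s['moment'],s['joint_pos'],s['force'],np.degrees(np.arctan2(s['eef_rot'][1][0],s['eef_rot'][0][0])))"
```

```text
[ 0.10562977  0.7684282  -0.0533739 ] [ 18.42887107  23.42983306 -44.21784142 113.59966208  20.90233834
  51.01710754  96.16843619] [-2.87440319  0.66666209  8.2863417 ] -137.00491268156347
```

send_rows --motion "0 0 0 0 0 0 0.3;0 0 0 0 0 0 0.3;0 0 0.007 0 0 0 0.3;0 0 0.007 0 0 0 0.3;0 0 0.007 0 0 0 0.3;0 0 0.007 0 0 0 1;0 0 0.007 0 0 0 1;0 0 0.007 0 0 0 1;0 0 0.007 0 0 0 1;0 0 0.007 0 0 0 1"

```text
time_s: 13.72
tcp_pos: [0.501, 0.095, 0.1605]
eef_rot: [[-0.731, -0.682, -0.0], [-0.682, 0.731, 0.0], [0.0, 0.0, -1.0]]
force: [-4.3, 0.2, 5.9]
grip_width: 0.0377
grasp_force: 54.6
```

```bash
cat > st.py <<'E'
from h import *
s=env.state();R=np.array(s['eef_rot']);print("M",np.round(s['moment'],3),"Mz-corr",'j',np.round(s['joint_pos'],0),'F',np.round(s['force'],1),'yaw',round(np.degrees(np.arctan2(R[1,0],R[0,0])),2),np.round(s['tcp_pos'],4),s['grip_width'],s['time_s'])
E
python3 st.py
```

```text
M [0.291 0.882 0.042] Mz-corr j [ 18.  24. -44. 114.  22.  50.  96.] F [-4.3  0.2  5.9] yaw -136.99 [0.501  0.095  0.1605] 0.037719798585551176 13.7167
```

send_rows --motion "0 0 0 0 0 3 1;0 0 0 0 0 6 1;0 0 0 0 0 9 1;0 0 0 0 0 12 1;0 0 0 0 0 15 1;0 0 0 0 0 18 1;0 0 0 0 0 21 1;0 0 0 0 0 24 1"

```text
time_s: 14.38
tcp_pos: [0.5011, 0.0948, 0.1605]
eef_rot: [[-0.946, -0.324, -0.0], [-0.324, 0.946, -0.0], [0.0, -0.0, -1.0]]
force: [-3.2, 1.3, 4.1]
grip_width: 0.0378
grasp_force: 54.6
```

```bash
python3 st.py; python3 -c "
from h import *
for k in range(2):
  p=env.snapshot('scene')
  for l in('jaw','head_centre'):
    for d in env.silhouettes(p,l)[:1]: print(l,d['conf'],np.round(d['bbox'],1))
"; python3 st.py
```

```text
M [0.218 0.699 0.255] Mz-corr j [ 14.  23. -38. 114.  18.  49.  74.] F [-3.2  1.3  4.1] yaw -161.09 [0.5011 0.0948 0.1605] 0.037800930442421034 14.3833
jaw 0.73 [304.4 185.6  21.5  19.5]
head_centre 0.8 [322.7 193.4  18.6  26.6]
jaw 0.78 [304.7 187.2  17.   20.7]
head_centre 0.8 [322.2 193.9  18.5  27.9]
M [ 0.229  0.818 -0.23 ] Mz-corr j [ 14.  23. -39. 114.  18.  49.  74.] F [-3.2  0.9  6.1] yaw -160.95 [0.5012 0.0948 0.1606] 0.0376166223338728 14.6833
```

send_rows --motion "0 0 0 0 0 3 1;0 0 0 0 0 6 1;0 0 0 0 0 9 1;0 0 0 0 0 12 1;0 0 0 0 0 15 1;0 0 0 0 0 18 1;0 0 0 0 0 21 1;0 0 0 0 0 24 1;0 0 0 0 0 27 1"

```text
time_s: 15.43
tcp_pos: [0.5012, 0.0946, 0.1605]
eef_rot: [[-0.99, 0.139, -0.0], [0.139, 0.99, -0.0], [0.0, -0.001, -1.0]]
force: [-3.3, -0.8, 5.6]
grip_width: 0.0377
grasp_force: 54.7
```

```bash
python3 st.py
```

```text
M [0.081 0.686 0.241] Mz-corr j [  9.  21. -33. 115.  15.  48.  50.] F [-3.3 -0.8  5.6] yaw 171.99 [0.5012 0.0946 0.1605] 0.03774682687056954 15.4333
```

send_rows --motion "0 0 0 0 0 2 1;0 0 0 0 0 4 1;0 0 0 0 0 6 1;0 0 0 0 0 8 1;0 0 0 0 0 10 1"

```text
time_s: 15.85
tcp_pos: [0.5011, 0.0945, 0.1606]
eef_rot: [[-0.951, 0.309, -0.0], [0.309, 0.951, -0.001], [-0.0, -0.001, -1.0]]
force: [-3.5, -0.7, 5.7]
grip_width: 0.0381
grasp_force: 54.7
```

```bash
python3 st.py;  python3 -c "
from h import *
p=env.snapshot('scene');cv2.imwrite('pics/g.png',cv2.resize(p['image'][130:250,240:380],None,fx=5,fy=5,interpolation=2))"
```

```text
M [0.044 0.608 0.301] Mz-corr j [  8.  21. -31. 115.  14.  48.  41.] F [-3.5 -0.7  5.7] yaw 162.03 [0.5011 0.0945 0.1606] 0.03805911783509441 15.85
```

View pics/g.png

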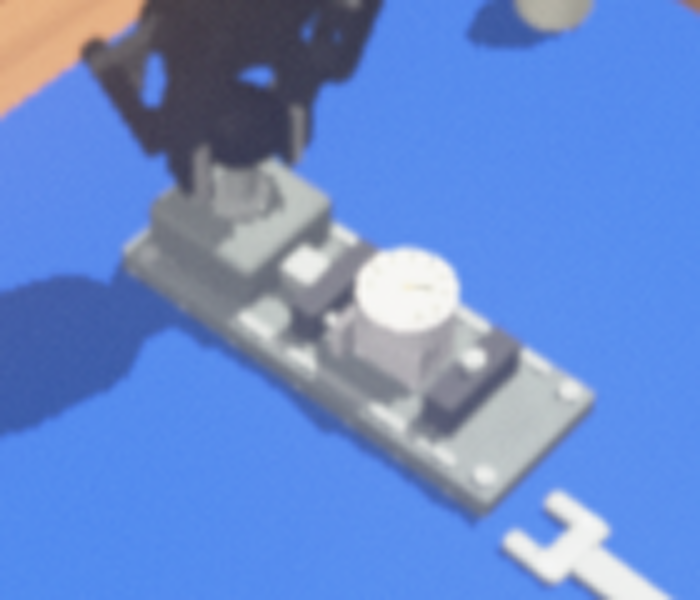

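The jaw pad, at about (340,330), is now next to the head. The head hasn't moved, and there is still a gap to the stop at (440,390).

send_rows --motion "0 0 0 0 0 2.5 1;0 0 0 0 0 5 1;0 0 0 0 0 7.5 1;0 0 0 0 0 10 1;0 0 0 0 0 12.5 1;0 0 0 0 0 15 1;0 0 0 0 0 17.5 1;0 0 0 0 0 20 1"

```text
time_s: 16.57
tcp_pos: [0.5011, 0.0944, 0.1605]
eef_rot: [[-0.788, 0.616, -0.0], [0.616, 0.788, -0.001], [-0.0, -0.001, -1.0]]
force: [-4.7, -0.8, 6.1]
grip_width: 0.0378
grasp_force: 54.7
```

```bash
python3 st.py
```

```text
M [-0.065  0.739  0.268] Mz-corr j [  4.  20. -26. 115.  12.  47.  23.] F [-4.7 -0.8  6.1] yaw 142.01 [0.5011 0.0944 0.1605] 0.037783927428903054 16.5667
```

send_rows --motion "0 0 0 0 0 2 1;0 0 0 0 0 4 1;0 0 0 0 0 6 1;0 0 0 0 0 8 1;0 0 0 0 0 10 1"

```text
time_s: 16.98
tcp_pos: [0.501, 0.0943, 0.1605]
eef_rot: [[-0.67, 0.743, -0.0], [0.743, 0.67, -0.001], [-0.0, -0.001, -1.0]]
force: [-4.3, -1.2, 6.5]
grip_width: 0.0381
grasp_force: 54.7
```

```bash
python3 st.py;  cat > im.py <<'E'
from h import *
for k in range(2):
  p=env.snapshot('scene')
  for l in('jaw','head_centre'):
    for d in env.silhouettes(p,l)[:1]: print(l,round(d['conf'],2),np.round(d['bbox'],1), np.argwhere(d["pixels"]).mean(0))
  if k==0: ref=p["image"]
cv2.imwrite("pics/last.png",ref)
try:
  # dial template shift against picture f (before squeezing)
  tpl=cv2.imread("pics/tpl.png"); r=cv2.matchTemplate(ref[150:230,280:370],tpl,cv2.TM_CCOEFF_NORMED); _,v,_,l=cv2.minMaxLoc(r); print("tpl",v,l)
except Exception as e: print(e)
E
python3 im.py
```

```text
M [-0.107  0.715  0.275] Mz-corr j [  3.  20. -24. 115.  11.  47.  14.] F [-4.3 -1.2  6.5] yaw 132.04 [0.501  0.0943 0.1605] 0.0380581683082746 16.9833
jaw 0.65 [307.2 189.9  26.8  20.4] [188.60465116 306.12956811]
head_centre 0.74 [285.4 157.2  21.1  22.5] [155.9858156  287.08510638]
jaw 0.6 [306.6 190.8  19.7  19. ] [189.31617647 306.37132353]
head_centre 0.63 [323.9 195.4  22.9  27.2] [193.93421053 322.32675439]
OpenCV(4.12.0) /io/opencv/modules/imgproc/src/templmatch.cpp:1168: error: (-215:Assertion failed) (depth == CV_8U || depth == CV_32F) && type == _templ.type() && _img.dims() <= 2 in function 'matchTemplate'
[ WARN:0@4.416] global loadsave.cpp:275 findDecoder imread_('pics/tpl.png'): can't open/read file: check file path/integrity
```

```bash
cat > dial.py <<'E'
from h import *
def dial(im):
    w=im[170:205,305:350].min(2).astype(float); m=(w>215).astype(np.uint8); n,l,st,c=cv2.connectedComponentsWithStats(m); k=1+np.argmax(st[1:,4])
    return np.round(c[k]+[305,170],2),st[k]
if __name__=="__main__":
    g=np.zeros((420,560,3),np.uint8); g[130:250,240:380]=cv2.resize(cv2.imread("pics/g.png"),(140,120),interpolation=cv2.INTER_AREA)
    print(dial(g)); p=env.snapshot("scene"); d=dial(p["image"]); print(d, back(p,d[0],.141))
    for n in(1,): print("g pos",back(p,dial(g)[0],.141))
E
python3 dial.py
```

```text
(array([320.89, 187.65]), array([  7,  10,  19,  16, 250], dtype=int32))
(array([322.69, 189.07]), array([  8,  11,  24,  16, 259], dtype=int32)) [0.60391725 0.10054832 0.141     ]
g pos [0.5985105  0.10072253 0.141     ]
```

send_rows --motion "0 0 0 0 0 2 1;0 0 0 0 0 4 1;0 0 0 0 0 6 1;0 0 0 0 0 8 1"

```text
time_s: 17.67
tcp_pos: [0.501, 0.0942, 0.1605]
eef_rot: [[-0.56, 0.829, -0.001], [0.829, 0.56, -0.001], [-0.001, -0.001, -1.0]]
force: [-5.1, -0.9, 7.2]
grip_width: 0.0381
grasp_force: 54.8
```

```bash
python3 st.py;python3 dial.py
```

```text
M [-0.112  0.782  0.244] Mz-corr j [  1.  20. -23. 115.  10.  47.   7.] F [-5.1 -0.9  7.2] yaw 124.03 [0.501  0.0942 0.1605] 0.038098293278686086 17.6667
(array([320.89, 187.65]), array([  7,  10,  19,  16, 250], dtype=int32))
(array([323.15, 189.42]), array([  9,  12,  23,  16, 259], dtype=int32)) [0.60527135 0.10052995 0.141     ]
g pos [0.5985105  0.10072253 0.141     ]
```

send_rows --motion "0 0 0 0 0 2 1;0 0 0 0 0 4 1;0 0 0 0 0 6 1;0 0 0 0 0 8 1"

```text
time_s: 18.05
tcp_pos: [0.5009, 0.0942, 0.1605]
eef_rot: [[-0.439, 0.899, -0.001], [0.899, 0.439, -0.001], [-0.001, -0.001, -1.0]]
force: [-4.6, -0.4, 7.1]
grip_width: 0.0382
grasp_force: 54.8
```

```bash
python3 st.py;python3 dial.py|sed -n 2p
```

```text
M [-0.114  0.852  0.254] Mz-corr j [ -0.  20. -21. 115.  10.  47.  -1.] F [-4.6 -0.4  7.1] yaw 116.03 [0.5009 0.0942 0.1605] 0.03822907766032144 18.05
(array([323.61, 189.7 ]), array([  9,  12,  23,  16, 257], dtype=int32)) [0.60649444 0.10065287 0.141     ]
```

send_rows --motion "0 0 0 0 0 2 1;0 0 0 0 0 4 1;0 0 0 0 0 6 1;0 0 0 0 0 8 1"

```text
time_s: 18.43
tcp_pos: [0.5008, 0.0942, 0.1605]
eef_rot: [[-0.31, 0.951, -0.001], [0.951, 0.31, -0.001], [-0.001, -0.001, -1.0]]
force: [-5.1, -1.2, 6.9]
grip_width: 0.0381
grasp_force: 54.8
```

```bash
python3 st.py;python3 dial.py|sed -n 2p
```

```text
M [-0.159  0.864  0.309] Mz-corr j [ -2.  19. -19. 115.   9.  47.  -8.] F [-5.1 -1.2  6.9] yaw 108.04 [0.5008 0.0942 0.1605] 0.03810470045267729 18.4333
(array([324.14, 190.04]), array([ 10,  12,  22,  17, 254], dtype=int32)) [0.6079345  0.10075928 0.141     ]
```

Both 8° steps moved the head by 1.2–1.4 mm, so it is still sliding.

send_rows --motion "0 0 0 0 0 2 1;0 0 0 0 0 4 1;0 0 0 0 0 6 1;0 0 0 0 0 8 1"

```text
time_s: 18.82
tcp_pos: [0.5008, 0.0942, 0.1605]
eef_rot: [[-0.174, 0.985, -0.001], [0.985, 0.174, -0.001], [-0.001, -0.001, -1.0]]
force: [-5.2, -0.8, 7.7]
grip_width: 0.038
grasp_force: 54.8
```

```bash
python3 st.py;python3 dial.py|sed -n 2p
```

```text
M [-0.256  0.936  0.319] Mz-corr j [ -3.  19. -18. 115.   8.  47. -15.] F [-5.2 -0.8  7.7] yaw 100.04 [0.5008 0.0942 0.1605] 0.03798525163410633 18.8167
(array([324.66, 190.34]), array([ 10,  13,  22,  16, 260], dtype=int32)) [0.60928398 0.10093132 0.141     ]
```

Still sliding, another 1.35 mm.

send_rows --motion "0 0 0 0 0 2 1;0 0 0 0 0 4 1;0 0 0 0 0 6 1;0 0 0 0 0 8 1"

```text
time_s: 19.2
tcp_pos: [0.5007, 0.0941, 0.1605]
eef_rot: [[-0.036, 0.999, -0.001], [0.999, 0.036, -0.001], [-0.001, -0.001, -1.0]]
force: [-5.7, 0.1, 8.6]
grip_width: 0.0382
grasp_force: 54.8
```

```bash
python3 st.py;python3 dial.py|sed -n 2p
```

```text
M [-0.232  0.978  0.31 ] Mz-corr j [ -4.  19. -16. 115.   7.  47. -22.] F [-5.7  0.1  8.6] yaw 92.04 [0.5007 0.0941 0.1605] 0.0381639147247077 19.2
(array([324.99, 190.61]), array([ 11,  13,  20,  16, 254], dtype=int32)) [0.61028651 0.10087988 0.141     ]
```

send_rows --motion "0 0 0 0 0 2 1;0 0 0 0 0 4 1;0 0 0 0 0 5 1"

```text
time_s: 19.5
tcp_pos: [0.5007, 0.0941, 0.1605]
eef_rot: [[0.051, 0.999, -0.001], [0.999, -0.051, -0.001], [-0.001, -0.001, -1.0]]
force: [-5.2, -0.9, 8.0]
grip_width: 0.038
grasp_force: 54.8
```

```bash
python3 st.py;for i in 1 2 3; do python3 dial.py|sed -n 2p;done
```

```text
M [-0.246  0.948  0.369] Mz-corr j [ -5.  19. -15. 115.   7.  46. -27.] F [-5.2 -0.9  8. ] yaw 87.05 [0.5007 0.0941 0.1605] 0.038048499396246035 19.5
(array([325.05, 190.58]), array([ 11,  13,  20,  16, 255], dtype=int32)) [0.61032293 0.10102999 0.141     ]
(array([325.04, 190.6 ]), array([ 11,  13,  20,  16, 256], dtype=int32)) [0.6103445  0.10097473 0.141     ]
(array([325.08, 190.61]), array([ 11,  13,  20,  16, 257], dtype=int32)) [0.61042408 0.10101431 0.141     ]
```

The dial has stopped at x = 0.6104, so the head is firm against the stop, and has been since a yaw of about 93.4°. About 14.3° past that gives 15 N, which means another 8°.

send_rows --motion "0 0 0 0 0 2 1;0 0 0 0 0 4 1;0 0 0 0 0 5 1"

```text
time_s: 19.9
tcp_pos: [0.5006, 0.0941, 0.1605]
eef_rot: [[0.138, 0.99, -0.001], [0.99, -0.138, -0.001], [-0.002, -0.001, -1.0]]
force: [-5.6, -0.9, 7.3]
grip_width: 0.0376
grasp_force: 54.9
```

```bash
python3 st.py;python3 dial.py|sed -n 2p
```

```text
M [-0.286  0.98   0.357] Mz-corr j [ -6.  19. -14. 116.   6.  46. -32.] F [-5.6 -0.9  7.3] yaw 82.06 [0.5006 0.0941 0.1605] 0.03756837284726861 19.9
(array([325.04, 190.6 ]), array([ 11,  13,  20,  16, 256], dtype=int32)) [0.6103445  0.10097473 0.141     ]
```

send_rows --motion "0 0 0 0 0 1.5 1;0 0 0 0 0 3 1"

```text
time_s: 20.12
tcp_pos: [0.5006, 0.0941, 0.1605]
eef_rot: [[0.189, 0.982, -0.001], [0.982, -0.189, -0.001], [-0.002, -0.001, -1.0]]
force: [-6.6, -1.3, 8.0]
grip_width: 0.0381
grasp_force: 54.9
```

```bash
python3 st.py;python3 dial.py|sed -n 2p
```

```text
M [-0.284  1.005  0.442] Mz-corr j [ -6.  19. -13. 116.   6.  46. -34.] F [-6.6 -1.3  8. ] yaw 79.09 [0.5006 0.0941 0.1605] 0.03813380701291998 20.1167
(array([325.08, 190.61]), array([ 11,  13,  20,  16, 257], dtype=int32)) [0.61042408 0.10101431 0.141     ]
```

send_rows --motion "0 0 0 0 0 0 0.8;0 0 0 0 0 0 0.3;0 0 0 0 0 0 0.2;0 0 0 0 0 0 0.2;0 0 0 0 0 0 0.2;0 0 -0.03 0 0 0 0.2;0 0 -0.06 0 0 0 0.2;0 0 -0.09 0 0 0 0.2;0 0 -0.12 0 0 0 0.2;0 0 -0.12 0 0 0 0.2;0 0 -0.12 0 0 0 0.2;0 0 -0.12 0 0 0 0.2"

```text
time_s: 21.17
tcp_pos: [0.501, 0.0944, 0.2797]
eef_rot: [[0.191, 0.982, -0.001], [0.982, -0.191, -0.0], [-0.0, -0.001, -1.0]]
force: [-0.3, -0.5, 0.4]
grip_width: 0.0684
grasp_force: 0.0
```

```bash
python3 st.py;python3 dial.py|sed -n 2p; python3 -c "
from h import *
p=env.snapshot('scene');cv2.imwrite('pics/z.png',cv2.resize(p['image'][130:250,240:380],None,fx=5,fy=5,interpolation=2))"
```

```text
M [0.024 0.036 0.058] Mz-corr j [ -5.  11. -14. 108.   3.  61. -32.] F [-0.3 -0.5  0.4] yaw 79.0 [0.501  0.0944 0.2797] 0.06841375705678729 21.1667
(array([325.04, 190.6 ]), array([ 11,  13,  20,  16, 256], dtype=int32)) [0.6103445  0.10097473 0.141     ]
```

View pics/z.png

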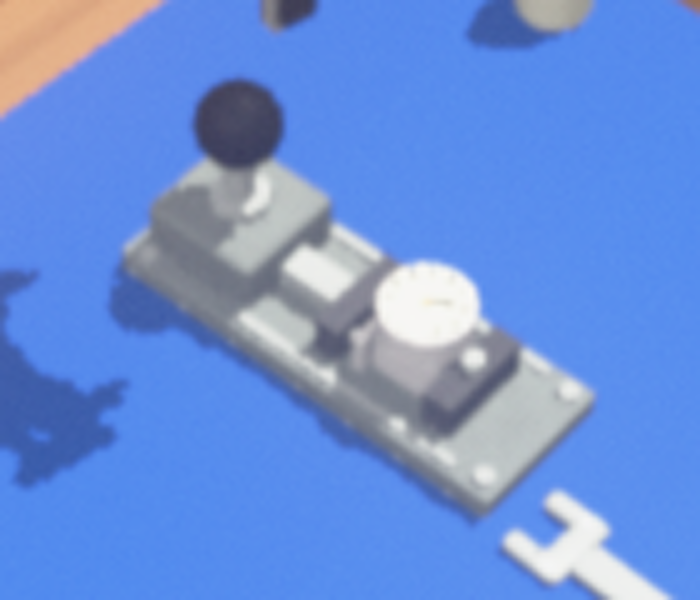

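The head stands square between the pad at about (355,345) and the stop at about (465,370), and the gripper is clear of it.

```bash
python3 -c "
from rig import env
print(env.hand_in())"
```

```text
the job is handed in; nothing more can be done
None
```

The gauge head is clamped upright against the end stop at an estimated 15 N, the knob is released, and the job is handed in at about 21 s; no verdict was returned. The force is inferred from how far the knob turned after the head stopped moving, and the knob torque agrees; it was not measured directly.

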